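Run the generator trainer at speed and park its magnet at the coil

ROBOT

A 6-joint arm with a two-finger parallel gripper is mounted at the origin on the work surface. World frame = base frame: x ahead of the robot, y to its left, z up, the work surface at z = 0. Lengths are in m, angles in rad, forces in N, time in s.
With the tool pointing down it reaches from about 0.225 to 0.875 m from the base axis. Payload 3.4 kg.
Tool frame: the origin (TCP) lies at the very end of the fingers, on their centre line; the grasp point (between the pads) lies manip.grip_point_offset behind it (manip.grip_point_offset is the distance from the TCP to the grasp point, in m); z points along the fingers, y is the line along which they close (so a half turn about z gives the same grasp; the last joint's range is limited). The gripper opens to 85 mm and grips with 20 to 120 N. Pads are 22 mm wide; open, the fingers measure 114 mm over their backs; the gripper's body (76 mm by 85 mm) begins 54 mm behind the grasp point. The pads swing forward as they close: fully open they stand 13 mm farther back than shut.
Start: joints at [1.013, 0.276, 1.505, -0, 1.361, -0.121], TCP at [0.243, 0.521, 0.231] pointing down, gripper open.
Joint ranges: [-2.89, 2.89], [-0.75, 2.08], [0.22, 2.7], [-1.18, 4.32], [0.11, 2.71], [-2.7, 2.7]. Speed limits (rad/s): [2.57, 2.57, 3.14, 3.14, 3.14, 3.14].

INTERFACE

Orientations are given as a unit quaternion [w, x, y, z].
In Python, from rig import manip gives the robot as it stands.
- The arm moves only by the shell command python3 -m pendant 'ROWS' [FORCE]. ROWS is JSON, a list of rows, each an object of numbers: "jaw": the opening, from -1 (shut) to 1 (fully open); "tx", "ty", "tz": the shift along the world's x, y, z in cm; "ax", "ay", "az": the turn, a rotation vector about the world's x, y, z in degrees. In form: [{"jaw": .., "tx": .., "ty": .., "tz": .., "ax": .., "ay": .., "az": ..}, ...]. A call has 1 to 10 rows; each row is the pose to reach, as a shift and turn from the pose commanded when the call began; what a row does not reach only later rows make up. A row lasts 1/8 s, in which the tool goes at most 62.5 mm and 10.7 degrees, less where a joint would pass 70% of its speed; a pose out of reach is approached as far as the arm can. A call with a gripper value outside its range is refused whole. The fingers move at their own pace and stop on an object; FORCE is the grip in N (left out, the last holds). Time passes only in rows, so rows that repeat a pose let the fingers close. It gives the time, the measured TCP pose, the force, the opening and the grip force at its end, in the units of the state.
- manip.get_state(): the state, without advancing time (a new reading comes with each control period).
- manip.get_image(name): name is "scene" or "top"; returns a dict with "pixels" (384x512x3 uint8, blue, green, red), "depth" (384x512 float32, m along the optical axis (not along the pixel's ray), 0 where there is no reading), "fx", "fy", "cx", "cy" (pixels), "D" ([k1, k2, p1, p2, k3] as OpenCV has them; the pictures are not rectified), "pose" (4x4, takes a point from camera to world coordinates). Camera axes: x right, y down, z forward; pixel columns grow to the right and rows downward; lengths in m; the calibration is good to about 2 mm. A picture is of the moment at which its call begins.
- manip.sign_off(): hands the job in; it is judged then, once.
The state is a dict: "clock": time; "qpos": joint angles; "qd": joint speeds; "effort": joint torques, N m; "position": TCP position; "ee_rot": TCP orientation; "contact_force": force on the tool from outside, world axes, zero at the start; "moment": the same for the moment, N m; "width": finger opening in m; "gripper_force": force on a finger pad.
Only numpy, scipy, OpenCV 4.12 (cv2) and the standard library are available. Lean on these libraries where they do the work, as an engineer would, in place of code of your own. Each camera call takes 0.05 s, during which the arm holds its last target. There are 200 camera calls.

TASK

Take the knob of the hand crank on the generator trainer and, driving only through the crank, bring the flywheel up to 20 turns a minute, anticlockwise seen from above, keep it between 17 and 23 turns a minute for six seconds (at no time above 30), then bring it to a stop with the magnet block on the wheel squarely facing the pickup coil. Never let the wheel run backwards, touch neither the wheel, its drag shoe nor the things lying about, and finish with the knob released and everything at rest.

Things in the scene. Friction and masses are not known exactly. Their poses are not given: they have to be found in the camera images.
- trainer: Generator trainer, fixed to the table: grey baseboard 350 x 400 mm, 18 mm thick, with a horizontal steel flywheel and a crank on top. Origin on the vertical wheel axis at the board's underside (table level); own +x points from the axis to the pickup coil, own +y to a strip with an indicator box 68 mm high, a tin and its lid. Placed and turned differently each time.
- flywheel (a joint): Flywheel angle, rad, counts on over many turns, anticlockwise from above; at 0 and every multiple of 2 pi the magnet block squarely faces the coil. Steel disc, radius 125 mm, top 56 mm above the table, 5.6 kg, inertia 0.042 kg m2 (true value within 35 %). Bearing drag 0.012 N m per rad/s, plus dry friction (bearing and drag shoe) of 0.01 to 0.06 N m, nominally 0.03.
- crank (a joint): Angle of the crank relative to the flywheel, rad, anticlockwise positive; 0: arm over the magnet block. A slip coupling (finned can, radius 31 mm) joins them: torque on the wheel 0.03 N m per rad/s of crank speed relative to the wheel, either way; no spring or stop. To keep the wheel at 2.1 rad/s the crank must run 1.2 to 2.9 faster; a slower or still crank brakes it. The wheel lags 0.7 to 1.4 s.
- knob_mid (a point): Middle of the crank's knob: upright black cylinder 26 mm in diameter, 45 mm tall, spinning freely on its pin, 60 mm from the wheel axis; it spans 106 to 151 mm above the table, this point is at 131 mm. Only the knob and the crank arm (18 mm wide, top at 105 mm) rise above 95 mm on the trainer. Grasp it from above; the gripper need not turn as it goes round.
- magnet (a point): Centre of the magnet block: a dark steel block 32 x 30 x 20 mm, the only block standing on the flywheel's top face, centred 104 mm from the axis, 66 mm above the table; it goes round with the wheel.
- park (a point): Point fixed on the trainer where the magnet block's centre lies when it squarely faces the pickup coil: 104 mm from the axis towards the coil, 66 mm above the table. The pickup coil is a lying copper coil 32 mm in diameter on a black block beyond the rim, its steel pole piece pointing at the axis.
- shoe: Drag shoe, the trainer's load: a loose white plastic block 36 x 28 x 30 mm with a small stud, lying on the disc by its own weight (nominally 90 g, really 36 to 130 g) 57 mm from the axis, kept in place by an open aluminium guide (top 90 mm above the table) that reaches over the rim from the trainer's +y side. It rubs on the disc all the time; leave it alone. Origin at its underside.
- tin: Bystander: open rosin tin, 66 mm across, 20 mm tall, on the trainer's baseboard; origin at its underside.
- lid_tin: Bystander: the tin's flat lid, 68 mm across, 7 mm thick, on the trainer's baseboard; origin at its underside.
- driver: Bystander: screwdriver, 150 mm long, lying right of the trainer.
- reel: Bystander: reel of solder, 60 mm across, 40 mm tall, right of the trainer.

How it is judged:
By the outcome, as a careful person would: the job done as asked, in the order asked, and still so for the second after the job is handed in, with the robot touching nothing.
It also fails if it takes over 72 s, if anything falls off the work surface, if the arm or the gripper's body presses on something with over 40 N, if the wrist force passes 120 N, or if a joint passes its speed limit or range.

## Working session

There is one attempt and no reset: what is moved stays moved. The work goes in short steps, Python scripts to look and compute and a shell command to move; the robot and the scene stay as the last step left them, time stands still between calls to the robot, and variables do not carry over. Pictures are saved under pics/ and viewed, at most 10 in all, crops included, and the job is handed in when it is done.

```bash
ls; mkdir -p pics; python3 - <<'E'
from rig import manip
import cv2,numpy as np
print(manip.get_state(), manip.grip_point_offset)
for n in("top","scene"):
    im=manip.get_image(n); cv2.imwrite(f"pics/{n}0.png",im["pixels"]); np.savez(f"{n}0.npz",**im)
    print(n,im["fx"],im["cx"],im["cy"],im["D"],im["pose"])
E
```

```text
pics
{'clock': 0.0, 'qpos': array([ 1.01301055e+00,  2.76591616e-01,  1.50616928e+00,  1.23245553e-05,
        1.36071685e+00, -1.20981491e-01]), 'qd': array([-0.00075267,  0.00021924, -0.00087044, -0.00101668, -0.00094283,
        0.0002382 ]), 'effort': array([ 2.86514542e-04, -4.16783059e+01, -2.45803910e+01, -3.17765534e-04,
        1.07578209e-02, -1.21754367e-07]), 'position': array([0.24294781, 0.52054371, 0.23042726]), 'ee_rot': array([-3.19460808e-04,  2.16671164e-01,  9.76244190e-01, -8.86776572e-04]), 'contact_force': array([-0.70145395,  0.01062548,  0.07707757]), 'moment': array([0.02697502, 0.03525502, 0.04990247]), 'gripper_force': 0.0, 'width': 0.08570037785055078} 0.0187
top 412.1627828804987 256.32079197923883 194.1012366786512 [-0.09552346  0.          0.          0.          0.        ] [[-0.00975499 -0.9967466   0.08000665  0.49661688]
 [-0.9996517   0.01168289  0.02366418 -0.06432055]
 [-0.0245219  -0.07974794 -0.99651339  1.1572494 ]
 [ 0.          0.          0.          1.        ]]
scene 394.34148849669504 259.2123630261194 194.22122504281165 [-0.07059755  0.          0.          0.          0.        ] [[-0.20462378  0.52684246 -0.82496432  1.63497646]
 [ 0.97862092  0.1279689  -0.16101261  0.13403803]
 [ 0.02074149 -0.84027435 -0.54176453  0.78256161]
 [ 0.          0.          0.          1.        ]]
```

View pics/top0.png

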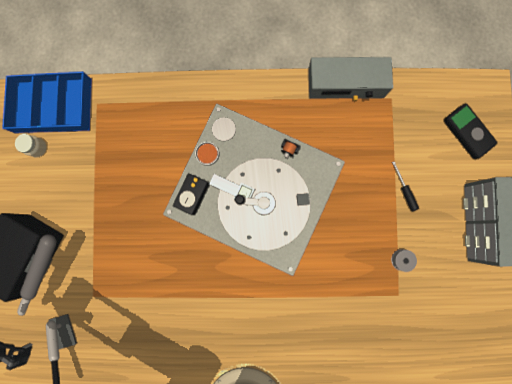

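View pics/scene0.png

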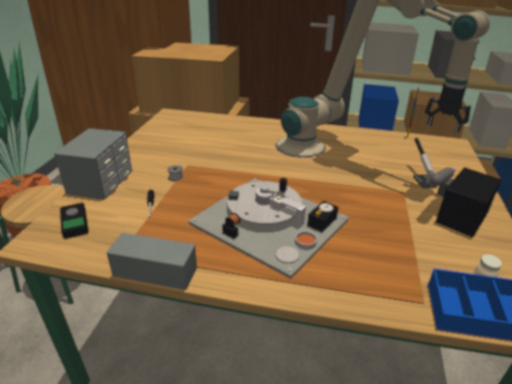

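```bash
cat > h.py <<'E'
import numpy as np,cv2
def px2w(im,uv,z):
    K=np.array([[im["fx"],0,im["cx"]],[0,im["fy"],im["cy"]],[0,0,1.]])
    p=cv2.undistortPoints(np.array(uv,float).reshape(-1,1,2),K,np.array(im["D"],float)).reshape(-1,2)
    T=np.array(im["pose"]); d=np.c_[p,np.ones(len(p))]@T[:3,:3].T; o=T[:3,3]
    return (o+d*((z-o[2])/d[:,2])[:,None])[:,:2]
def w2px(im,P):
    K=np.array([[im["fx"],0,im["cx"]],[0,im["fy"],im["cy"]],[0,0,1.]]); Ti=np.linalg.inv(np.array(im["pose"]))
    return cv2.projectPoints(np.array(P,float).reshape(-1,3),cv2.Rodrigues(Ti[:3,:3])[0],Ti[:3,3],K,np.array(im["D"],float))[0].reshape(-1,2)
E
python3 - <<'E'
from h import *
im=dict(np.load("top0.npz")); p=im["pixels"]
c=px2w(im,[(218,105),(343,161),(292,273),(166,213)],.018); print(c,c.mean(0))
print("sides",[np.linalg.norm(c[i]-c[(i+1)%4]) for i in range(4)])
hsv=cv2.cvtColor(p,cv2.COLOR_BGR2HSV)
# disc: bright low-saturation
m=((hsv[...,1]<45)&(hsv[...,2]>190)).astype(np.uint8); m[:, :150]=0;m[:,350:]=0;m[:100]=0;m[280:]=0
m=cv2.morphologyEx(m,cv2.MORPH_OPEN,np.ones((5,5),np.uint8))
cs=max(cv2.findContours(m,0,1)[0],key=cv2.contourArea)
print("disc hull circle",cv2.minEnclosingCircle(cs),cv2.contourArea(cs))
print("coil,magnet,knob",px2w(im,[(290,148)],.04),px2w(im,[(303,199)],.076),px2w(im,[(240,199)],.151))
for uv in [(264,230),(200,170),(240,199),(303,199)]: print(uv,p[uv[1],uv[0]],hsv[uv[1],uv[0]],im["depth"][uv[1],uv[0]])
cv2.imwrite("pics/crop.png",cv2.resize(p[95:285,155:355],None,fx=3,fy=3,interpolation=cv2.INTER_CUBIC))
E
```

```text
[[ 0.84362402  0.06928787]
 [ 0.67791988 -0.28013945]
 [ 0.37026325 -0.13285134]
 [ 0.53810723  0.21548952]] [ 0.60747859 -0.03205335]
sides [np.float64(0.38672641114727646), np.float64(0.3410958694173317), np.float64(0.38666905205755125), np.float64(0.33869666942788407)]
disc hull circle ((258.4549255371094, 200.7274627685547), 52.23088455200195) 6521.5
coil,magnet,knob [[ 0.71214651 -0.13147447]] [[ 0.56908505 -0.16112551]] [[ 5.65832392e-01 -3.06034800e-04]]
(264, 230) [214 226 226] [ 30  14 226] 1.0956565
(200, 170) [145 163 166] [ 26  32 166] 1.1509627
(240, 199) [65 68 69] [23 15 69] 1.0096226
(303, 199) [ 96 102 102] [ 30  15 102] 1.0818411
```

View pics/crop.png

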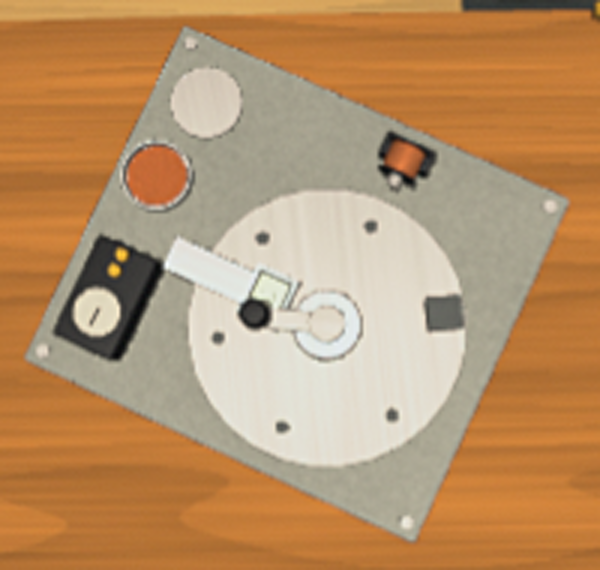

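```bash
cat >> h.py <<'E'
def fitcircle(P):
    for _ in range(8):
        A=np.c_[2*P,np.ones(len(P))]; s=np.linalg.lstsq(A,(P**2).sum(1),rcond=None)[0]
        r=np.sqrt(s[2]+s[0]**2+s[1]**2); e=np.abs(np.hypot(*(P-s[:2]).T)-r); P=P[e<max(2*np.median(e),.001)]
    return s[:2],r,len(P)
E
python3 - <<'E'
from h import *
im=dict(np.load("top0.npz")); p=im["pixels"]; hsv=cv2.cvtColor(p,cv2.COLOR_BGR2HSV)
win=np.zeros(p.shape[:2],np.uint8); win[98:285,155:352]=1
b=((hsv[...,1]<70)&(hsv[...,2]>100)).astype(np.uint8)*win
b[98:104]=0
b=cv2.morphologyEx(b,cv2.MORPH_OPEN,np.ones((3,3),np.uint8))
c=max(cv2.findContours(b,0,cv2.CHAIN_APPROX_NONE)[0],key=cv2.contourArea)
W=px2w(im,c.reshape(-1,2),.018).astype(np.float32); (ctr,sz,a)=cv2.minAreaRect(W); bx=cv2.boxPoints((ctr,sz,a)); print("board",ctr,sz,a,bx)
d=(hsv[...,2]>188).astype(np.uint8)*win*(hsv[...,1]<60)
d=cv2.morphologyEx(d.astype(np.uint8),cv2.MORPH_OPEN,np.ones((3,3),np.uint8))
c=max(cv2.findContours(d,0,cv2.CHAIN_APPROX_NONE)[0],key=cv2.contourArea)
W=px2w(im,c.reshape(-1,2),.056); q=px2w(im,[(264,204.3)],.056)[0]; r=np.hypot(*(W-q).T)
C,R,n=fitcircle(W[(r>.115)&(r<.135)]); print("disc",C,R,n)
def blob(mask,zc,cen,rad,zz):
    yy,xx=np.mgrid[:384,:512]; m=mask&(np.hypot(xx-cen[0],yy-cen[1])<rad); 
    return px2w(im,[(xx[m].mean(),yy[m].mean())],zz)[0],m.sum()
dark=hsv[...,2]<140
mg,n=blob(dark,0,(303,199.3),11,.074); print("magnet",mg-C,np.hypot(*(mg-C)),np.degrees(np.arctan2(*(mg-C)[::-1])),n)
kn,n=blob(hsv[...,2]<90,0,(240.3,199.3),9,.150); print("knob",kn-C,np.hypot(*(kn-C)),np.degrees(np.arctan2(*(kn-C)[::-1])),n, kn)
cu=(hsv[...,1]>150)&(hsv[...,0]<14)
co,n=blob(hsv[...,2]<85,0,(290,148),13,.03); print("coil",np.degrees(np.arctan2(*(co-C)[::-1])),n)
E
```

```text
board (0.60640549659729, -0.029116123914718628) (0.3981146514415741, 0.3484223186969757) 64.45130920410156 [[ 0.3633798  -0.133576  ]
 [ 0.67773306 -0.2838429 ]
 [ 0.84943116  0.07534376]
 [ 0.5350779   0.22561064]]
disc [ 0.55960719 -0.05732732] 0.12286236887910154 161
magnet [ 0.00979881 -0.10291663] 0.10338205679742402 -84.56120010669375 136
knob [0.00627496 0.05818744] 0.05852480971099966 83.84498299057626 78 [0.56588216 0.00086012]
coil -25.39580195439227 105
```

```bash
R='x'; python3 -m pendant '[{"jaw":1,"tx":32.3,"ty":-51.8,"tz":0,"az":19},{"jaw":1,"tx":32.3,"ty":-51.8,"tz":0,"az":19},{"jaw":1,"tx":32.3,"ty":-51.8,"tz":0,"az":19},{"jaw":1,"tx":32.3,"ty":-51.8,"tz":0,"az":19},{"jaw":1,"tx":32.3,"ty":-51.8,"tz":0,"az":19},{"jaw":1,"tx":32.3,"ty":-51.8,"tz":0,"az":19},{"jaw":1,"tx":32.3,"ty":-51.8,"tz":0,"az":19},{"jaw":1,"tx":32.3,"ty":-51.8,"tz":0,"az":19},{"jaw":1,"tx":32.3,"ty":-51.8,"tz":0,"az":19},{"jaw":1,"tx":32.3,"ty":-51.8,"tz":0,"az":19}]' 30; python3 -c "
from rig import manip
s=manip.get_state();print(s['clock'],s['position'],s['ee_rot'])"
```

```text
0.1 [0.242977   0.52062607 0.23054971] [-2.76813119e-04  2.16652633e-01  9.76248424e-01 -7.57371083e-04]invalid input at $[0]: expected keys jaw, tx, ty, tz, ax, ay, az
```

All keys are required.

```bash
python3 -m pendant '[{"jaw":1,"tx":32.3,"ty":-51.8,"tz":0,"ax":0,"ay":0,"az":19},{"jaw":1,"tx":32.3,"ty":-51.8,"tz":0,"ax":0,"ay":0,"az":19},{"jaw":1,"tx":32.3,"ty":-51.8,"tz":0,"ax":0,"ay":0,"az":19},{"jaw":1,"tx":32.3,"ty":-51.8,"tz":0,"ax":0,"ay":0,"az":19},{"jaw":1,"tx":32.3,"ty":-51.8,"tz":0,"ax":0,"ay":0,"az":19},{"jaw":1,"tx":32.3,"ty":-51.8,"tz":0,"ax":0,"ay":0,"az":19},{"jaw":1,"tx":32.3,"ty":-51.8,"tz":0,"ax":0,"ay":0,"az":19},{"jaw":1,"tx":32.3,"ty":-51.8,"tz":0,"ax":0,"ay":0,"az":19},{"jaw":1,"tx":32.3,"ty":-51.8,"tz":0,"ax":0,"ay":0,"az":19},{"jaw":1,"tx":32.3,"ty":-51.8,"tz":0,"ax":0,"ay":0,"az":19}]' 30; python3 -c "
from rig import manip
s=manip.get_state();print(s['clock'],s['position'],s['ee_rot'])"
```

```text
clock: 1.35
position: [0.5671, 0.0007, 0.2309]
ee_rot: [-0.0, 0.053, 0.999, 0.0]
contact_force: [-0.5, 0.7, -0.5]
width: 0.0849
gripper_force: 0.0
1.35 [0.56709726 0.00072152 0.23087763] [-1.97863273e-04  5.31926076e-02  9.98584250e-01  5.18501571e-05]
```

```bash
python3 -m pendant '[{"jaw":1,"tx":0,"ty":0,"tz":-3,"ax":0,"ay":0,"az":0},{"jaw":1,"tx":0,"ty":0,"tz":-6,"ax":0,"ay":0,"az":0},{"jaw":1,"tx":0,"ty":0,"tz":-9,"ax":0,"ay":0,"az":0},{"jaw":1,"tx":0,"ty":0,"tz":-11.7,"ax":0,"ay":0,"az":0},{"jaw":1,"tx":0,"ty":0,"tz":-11.7,"ax":0,"ay":0,"az":0},{"jaw":1,"tx":0,"ty":0,"tz":-11.7,"ax":0,"ay":0,"az":0}]' 30; python3 - <<'E'
from rig import manip
import cv2
im=manip.get_image("scene"); u,v=283,187
cv2.imwrite("pics/s1.png",cv2.resize(im["pixels"][110:290,170:370],None,fx=3,fy=3,interpolation=cv2.INTER_CUBIC))
im=manip.get_image("top");cv2.imwrite("pics/t1.png",im["pixels"][95:285,155:355])
s=manip.get_state();print(s['clock'],s['position'])
E
```

```text
clock: 2.1
position: [0.5669, 0.003, 0.1151]
ee_rot: [0.001, 0.053, 0.999, 0.0]
contact_force: [0.7, 0.9, 1.2]
width: 0.0854
gripper_force: 0.0
2.2 [0.56728834 0.00294038 0.11569904]
```

View pics/s1.png

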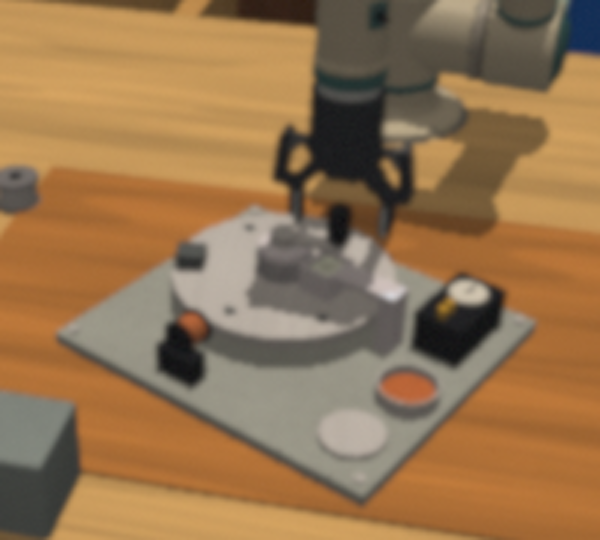

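View pics/t1.png

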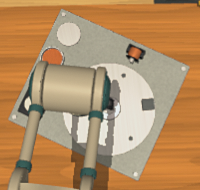

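```bash
cat > ang.py <<'E'
from rig import manip
from h import *
import sys
C=np.array([.5596,-.0573]); PX=-25.5
def pts(im,zlo=.066,zhi=.082):
    d=np.array(im["depth"]); v,u=np.nonzero(d>0)
    K=np.array([[im["fx"],0,im["cx"]],[0,im["fy"],im["cy"]],[0,0,1.]])
    q=cv2.undistortPoints(np.c_[u,v].astype(float).reshape(-1,1,2),K,np.array(im["D"],float)).reshape(-1,2)
    z=d[v,u]; P=np.c_[q*z[:,None],z]; T=np.array(im["pose"]); P=P@T[:3,:3].T+T[:3,3]
    r=np.hypot(*(P[:,:2]-C).T); a=(np.degrees(np.arctan2(P[:,1]-C[1],P[:,0]-C[0]))-PX)%360
    ok=(r>.086)&(r<.124)&(P[:,2]>zlo)&(P[:,2]<zhi)&(np.abs(a-90)>14)
    return P[ok]
def measure(views=("scene",)):
    for n in views:
        t=manip.get_state()["clock"]; P=pts(manip.get_image(n))
        if len(P)<8: print(n,"t",t,"few",len(P)); continue
        ctr=np.median(P[:,:2],0); ctr=P[np.hypot(*(P[:,:2]-ctr).T)<.03][:,:2].mean(0) if True else ctr
        a=np.degrees(np.arctan2(*(ctr-C)[::-1]))-PX
        print(n,"t %.2f wheel %.1f deg (%.3f rad) r %.1f n %d spread %.1f"%(t,a%360,np.radians(a%360),1e3*np.hypot(*(ctr-C)),len(P),1e3*np.linalg.norm(P[:,:2].std(0))))
if __name__=="__main__": 
    measure(sys.argv[1:] or ("scene",)); s=manip.get_state(); k=s["position"][:2]-C
    print("knob r %.1f ang %.2f"%(1e3*np.hypot(*k),np.degrees(np.arctan2(k[1],k[0]))),s["position"][2].round(4))
E
python3 -m pendant '[{"jaw":1,"tx":0,"ty":0,"tz":-0.3,"ax":0,"ay":0,"az":0},{"jaw":-0.2,"tx":0,"ty":0,"tz":-0.3,"ax":0,"ay":0,"az":0},{"jaw":-1,"tx":0,"ty":0,"tz":-0.3,"ax":0,"ay":0,"az":0},{"jaw":-1,"tx":0,"ty":0,"tz":-0.3,"ax":0,"ay":0,"az":0},{"jaw":-1,"tx":0,"ty":0,"tz":-0.3,"ax":0,"ay":0,"az":0},{"jaw":-1,"tx":0,"ty":0,"tz":-0.3,"ax":0,"ay":0,"az":0},{"jaw":-1,"tx":0,"ty":0,"tz":-0.3,"ax":0,"ay":0,"az":0},{"jaw":-1,"tx":0,"ty":0,"tz":-0.3,"ax":0,"ay":0,"az":0}]' 30; python3 ang.py scene top
```

```text
clock: 3.2
position: [0.5665, 0.0013, 0.1118]
ee_rot: [0.0, 0.052, 0.999, -0.002]
contact_force: [-0.6, -5.1, 2.4]
width: 0.0246
gripper_force: 30.4
scene t 3.20 wheel 303.0 deg (5.288 rad) r 103.5 n 65 spread 13.2
top t 3.25 wheel 300.2 deg (5.240 rad) r 103.6 n 140 spread 12.7
knob r 59.0 ang 83.24 0.1118
```

```bash
cat > gen.py <<'E'
import sys,numpy as np
a=float(sys.argv[1]); st=[float(x) for x in sys.argv[2].split(",")]; R=6.08
p=lambda d:R*np.array([np.cos(np.radians(d)),np.sin(np.radians(d))])
for k,c in enumerate(np.cumsum(st)): print(*(p(a+c)-p(a)).round(1)+0.0, end=" | ")
print("\nend",(a+sum(st))%360)
E
python3 gen.py 84 6,14,22,28,28,28,28,28,28,28; python3 gen.py 322 28,28,28,28,28,28,28,28,28,28
```

```text
-0.6 0.0 | -2.1 -0.1 | -4.2 -1.1 | -6.1 -3.4 | -6.7 -6.3 | -5.9 -9.1 | -3.9 -11.2 | -1.1 -12.1 | 1.8 -11.6 | 4.2 -9.8 | 
end 322.0
1.2 2.7 | 1.0 5.6 | -0.6 8.1 | -3.1 9.6 | -6.1 9.7 | -8.7 8.4 | -10.4 6.0 | -10.8 3.1 | -9.8 0.3 | -7.6 -1.6 | 
end 242.0
```

```bash
python3 -m pendant '[{"jaw":-1,"tx":-0.6,"ty":0,"tz":0,"ax":0,"ay":0,"az":0},{"jaw":-1,"tx":-2.1,"ty":-0.1,"tz":0,"ax":0,"ay":0,"az":0},{"jaw":-1,"tx":-4.2,"ty":-1.1,"tz":0,"ax":0,"ay":0,"az":0},{"jaw":-1,"tx":-6.1,"ty":-3.4,"tz":0,"ax":0,"ay":0,"az":0},{"jaw":-1,"tx":-6.7,"ty":-6.3,"tz":0,"ax":0,"ay":0,"az":0},{"jaw":-1,"tx":-5.9,"ty":-9.1,"tz":0,"ax":0,"ay":0,"az":0},{"jaw":-1,"tx":-3.9,"ty":-11.2,"tz":0,"ax":0,"ay":0,"az":0},{"jaw":-1,"tx":-1.1,"ty":-12.1,"tz":0,"ax":0,"ay":0,"az":0},{"jaw":-1,"tx":1.8,"ty":-11.6,"tz":0,"ax":0,"ay":0,"az":0},{"jaw":-1,"tx":4.2,"ty":-9.8,"tz":0,"ax":0,"ay":0,"az":0}]' 30; python3 ang.py scene
```

```text
clock: 4.55
position: [0.6079, -0.0944, 0.1116]
ee_rot: [-0.001, 0.054, 0.999, 0.001]
contact_force: [-6.1, 4.9, 8.1]
width: 0.025
gripper_force: 31.4
scene t 4.55 wheel 4.5 deg (0.079 rad) r 107.2 n 83 spread 14.3
knob r 60.6 ang -33.35 0.1117
```

```bash
python3 -m pendant '[{"jaw":-1,"tx":1.2,"ty":2.7,"tz":0,"ax":0,"ay":0,"az":0},{"jaw":-1,"tx":1.0,"ty":5.6,"tz":0,"ax":0,"ay":0,"az":0},{"jaw":-1,"tx":-0.6,"ty":8.1,"tz":0,"ax":0,"ay":0,"az":0},{"jaw":-1,"tx":-3.1,"ty":9.6,"tz":0,"ax":0,"ay":0,"az":0},{"jaw":-1,"tx":-6.1,"ty":9.7,"tz":0,"ax":0,"ay":0,"az":0},{"jaw":-1,"tx":-8.7,"ty":8.4,"tz":0,"ax":0,"ay":0,"az":0},{"jaw":-1,"tx":-10.4,"ty":6.0,"tz":0,"ax":0,"ay":0,"az":0},{"jaw":-1,"tx":-10.8,"ty":3.1,"tz":0,"ax":0,"ay":0,"az":0},{"jaw":-1,"tx":-9.8,"ty":0.3,"tz":0,"ax":0,"ay":0,"az":0},{"jaw":-1,"tx":-7.6,"ty":-1.6,"tz":0,"ax":0,"ay":0,"az":0}]' 30; python3 ang.py scene; python3 gen.py 242 28,28,28,28,28,28,28,28,28,28
cat > fit.py <<'E'
# fit (I, Tf) to wheel angles (deg, unwrapped); crank speed per row (deg/row), cam pauses of 0.05 s
import numpy as np,sys,json
from scipy.optimize import least_squares
def sim(I,Tf,segs,w=0.,th=0.,dt=.005,b=.012,c=.03):
    out=[]
    for dur,wc in segs:
        for _ in range(int(round(dur/dt))):
            T=c*(wc-w)-b*w
            if w<=0 and T<=Tf: a=0;w=0
            else: a=(T-Tf)/I
            w=max(0,w+a*dt); th+=w*dt
        out.append((th,w))
    return out
E
```

```text
clock: 5.85
position: [0.5302, -0.111, 0.1118]
ee_rot: [-0.001, 0.053, 0.999, 0.001]
contact_force: [2.5, 4.7, 3.9]
width: 0.0248
gripper_force: 31.5
scene t 5.85 wheel 142.5 deg (2.487 rad) r 101.8 n 62 spread 13.3
knob r 61.0 ang -113.02 0.1121
2.9 -0.7 | 5.7 0.0 | 7.9 2.0 | 8.9 4.7 | 8.5 7.6 | 6.8 10.0 | 4.1 11.3 | 1.2 11.2 | -1.4 9.7 | -2.9 7.2 | 
end 162.0
```

```bash
cat > run.py <<'E'
from fit import *
D=np.pi/180/.125
def segs(calls): # each call: list of deg/row, then 0.05 s pause (one cam)
    s=[];idx=[]
    for c in calls:
        s+=[(.125,x*D) for x in c]; idx.append(len(s)-1); s.append((.05,0))
    return s,idx
def fit(calls,meas): # meas: deg at end of each call
    s,idx=segs(calls)
    f=lambda p:[np.degrees(o[0])-m for o,m in zip([sim(p[0],p[1],s)[i] for i in idx],meas)]+[(p[0]-.042)/.007*1.,(p[1]-.03)/.015*1.]
    r=least_squares(f,[.042,.03],bounds=([.027,.008],[.057,.065]),diff_step=1e-2); o=[sim(*r.x,s)[i] for i in idx]
    print("I,Tf",r.x.round(4),"res",r.fun[:len(meas)].round(1),"rpm",[round(x[1]*9.549,1) for x in o]); return r.x
def predict(p,calls,nxt):
    s,i=segs(calls+nxt); o=[x[1]*9.549 for x in sim(*p,s)]; th=[np.degrees(x[0]) for x in sim(*p,s)]
    n=len(segs(calls)[0]); print("pred rpm",np.round(o[n:],1),"th end",th[-1])
E
cat > now.py <<'E'
from run import *
calls=[[6,14,22]+[28]*7,[28]*10]; meas=[63.5,201]
p=fit(calls,meas); 
for x in (22,24,26,28): print(x);predict(p,calls,[[x]*10,[x]*10])
E
python3 now.py
```

```text
I,Tf [0.027  0.0269] res [-1.2  0.4] rpm [np.float64(16.3), np.float64(19.7)]
22
pred rpm [17.2 16.8 16.5 16.2 15.9 15.7 15.6 15.5 15.3 15.3 13.7 13.9 14.  14.2
 14.3 14.4 14.5 14.5 14.6 14.6 14.7 13.1] th end 443.7961194544019
24
pred rpm [17.6 17.4 17.3 17.2 17.1 17.1 17.  17.  16.9 16.9 15.2 15.4 15.7 15.9
 16.  16.2 16.3 16.3 16.4 16.5 16.5 14.8] th end 465.8229106522427
26
pred rpm [17.9 18.1 18.2 18.2 18.3 18.4 18.4 18.5 18.5 18.5 16.7 17.  17.3 17.6
 17.7 17.9 18.  18.1 18.2 18.3 18.4 16.5] th end 487.8497018500826
28
pred rpm [18.3 18.7 19.  19.3 19.5 19.7 19.8 20.  20.1 20.2 18.2 18.6 19.  19.2
 19.5 19.7 19.8 20.  20.1 20.1 20.2 18.2] th end 509.87649304792245
```

```bash
python3 gen.py 162 28,28,28,28,28,28,28,28,28,28; python3 -m pendant '[{"jaw":-1,"tx":2.9,"ty":-0.7,"tz":0,"ax":0,"ay":0,"az":0},{"jaw":-1,"tx":5.7,"ty":0,"tz":0,"ax":0,"ay":0,"az":0},{"jaw":-1,"tx":7.9,"ty":2.0,"tz":0,"ax":0,"ay":0,"az":0},{"jaw":-1,"tx":8.9,"ty":4.7,"tz":0,"ax":0,"ay":0,"az":0},{"jaw":-1,"tx":8.5,"ty":7.6,"tz":0,"ax":0,"ay":0,"az":0},{"jaw":-1,"tx":6.8,"ty":10.0,"tz":0,"ax":0,"ay":0,"az":0},{"jaw":-1,"tx":4.1,"ty":11.3,"tz":0,"ax":0,"ay":0,"az":0},{"jaw":-1,"tx":1.2,"ty":11.2,"tz":0,"ax":0,"ay":0,"az":0},{"jaw":-1,"tx":-1.4,"ty":9.7,"tz":0,"ax":0,"ay":0,"az":0},{"jaw":-1,"tx":-2.9,"ty":7.2,"tz":0,"ax":0,"ay":0,"az":0}]' 30; python3 gen.py 82 28,28,28,28,28,28,28,28,28,28;python3 gen.py 2 28,28,28,28,28,28,28,28,28,28
```

```text
-0.2 -2.9 | 1.0 -5.6 | 3.3 -7.4 | 6.2 -7.9 | 9.0 -7.0 | 11.0 -4.9 | 11.9 -2.1 | 11.2 0.8 | 9.4 3.0 | 6.6 4.1 | 
end 82.0
clock: 7.15
position: [0.5029, -0.038, 0.1119]
ee_rot: [0.002, 0.052, 0.999, 0.001]
contact_force: [7.3, -1.4, -2.1]
width: 0.0248
gripper_force: 31.2
-2.9 -0.3 | -5.4 -2.0 | -6.7 -4.5 | -6.7 -7.5 | -5.4 -10.1 | -2.9 -11.7 | 0.0 -12.0 | 2.7 -10.9 | 4.6 -8.7 | 5.2 -5.8 | 
end 2.0
-0.8 2.8 | -2.9 4.9 | -5.7 5.9 | -8.5 5.3 | -10.9 3.5 | -12.1 0.8 | -11.9 -2.1 | -10.3 -4.6 | -7.8 -6.1 | -4.8 -6.2 | 
end 282.0
```

```bash
python3 -m pendant '[{"jaw":-1,"tx":-0.2,"ty":-2.9,"tz":0,"ax":0,"ay":0,"az":0},{"jaw":-1,"tx":1.0,"ty":-5.6,"tz":0,"ax":0,"ay":0,"az":0},{"jaw":-1,"tx":3.3,"ty":-7.4,"tz":0,"ax":0,"ay":0,"az":0},{"jaw":-1,"tx":6.2,"ty":-7.9,"tz":0,"ax":0,"ay":0,"az":0},{"jaw":-1,"tx":9.0,"ty":-7.0,"tz":0,"ax":0,"ay":0,"az":0},{"jaw":-1,"tx":11.0,"ty":-4.9,"tz":0,"ax":0,"ay":0,"az":0},{"jaw":-1,"tx":11.9,"ty":-2.1,"tz":0,"ax":0,"ay":0,"az":0},{"jaw":-1,"tx":11.2,"ty":0.8,"tz":0,"ax":0,"ay":0,"az":0},{"jaw":-1,"tx":9.4,"ty":3.0,"tz":0,"ax":0,"ay":0,"az":0},{"jaw":-1,"tx":6.6,"ty":4.1,"tz":0,"ax":0,"ay":0,"az":0}]' 30; python3 ang.py scene
```

```text
clock: 8.4
position: [0.5676, 0.0014, 0.1116]
ee_rot: [-0.0, 0.051, 0.999, -0.002]
contact_force: [-1.7, -14.8, 4.8]
width: 0.0247
gripper_force: 32.0
scene t 8.4 few 0
knob r 59.1 ang 87.33 0.1115
```

```bash
python3 -m pendant '[{"jaw":-1,"tx":-2.9,"ty":-0.3,"tz":0,"ax":0,"ay":0,"az":0},{"jaw":-1,"tx":-5.4,"ty":-2.0,"tz":0,"ax":0,"ay":0,"az":0},{"jaw":-1,"tx":-6.7,"ty":-4.5,"tz":0,"ax":0,"ay":0,"az":0},{"jaw":-1,"tx":-6.7,"ty":-7.5,"tz":0,"ax":0,"ay":0,"az":0},{"jaw":-1,"tx":-5.4,"ty":-10.1,"tz":0,"ax":0,"ay":0,"az":0},{"jaw":-1,"tx":-2.9,"ty":-11.7,"tz":0,"ax":0,"ay":0,"az":0},{"jaw":-1,"tx":0,"ty":-12.0,"tz":0,"ax":0,"ay":0,"az":0},{"jaw":-1,"tx":2.7,"ty":-10.9,"tz":0,"ax":0,"ay":0,"az":0},{"jaw":-1,"tx":4.6,"ty":-8.7,"tz":0,"ax":0,"ay":0,"az":0},{"jaw":-1,"tx":5.2,"ty":-5.8,"tz":0,"ax":0,"ay":0,"az":0}]' 30; python3 ang.py scene
```

```text
clock: 9.7
position: [0.6196, -0.0544, 0.1116]
ee_rot: [-0.002, 0.053, 0.999, 0.001]
contact_force: [-9.7, -1.4, 8.2]
width: 0.0248
gripper_force: 32.4
scene t 9.70 wheel 263.6 deg (4.600 rad) r 100.5 n 64 spread 13.5
knob r 59.9 ang 7.00 0.1117
```

```bash
cat > now.py <<'E'
from run import *
c=[28]*10
def segs(calls):
    s=[];idx=[]
    for k,cc in enumerate(calls):
        s+=[(.125,x*D) for x in cc]; idx.append(len(s)-1)
        if k!=2: s.append((.05,0))
    return s,idx
import run; run.segs=segs
calls=[[6,14,22]+[28]*7,c,c+c,c]
def segs(calls):
    s=[];idx=[]
    for cc in calls:
        s+=[(.125,x*D) for x in cc]; idx.append(len(s)-1); s.append((.05,PAUSE))
    return s,idx
run.segs=segs
full=[63.5,201,None,682.5]
def fit(calls,meas):
    s,idx=segs(calls)
    f=lambda p:[np.degrees(sim(p[0],p[1],s)[i][0])-m for i,m in zip(idx,meas) if m is not None]
    r=least_squares(f,[.035,.03],diff_step=1e-2); print(PAUSE,r.x.round(4),r.fun.round(1),[round(sim(*r.x,s)[i][1]*9.549,1) for i in idx]); return r.x
for PAUSE in (0,2): p=fit(calls,full); predict(p,calls,[c,c])
E
python3 now.py
```

```text
0 [0.0313 0.0221] [-2.7  1.6 -0.2] [np.float64(16.1), np.float64(20.4), np.float64(21.5), np.float64(21.3)]
pred rpm [19.9 20.2 20.4 20.6 20.8 20.9 21.  21.1 21.2 21.3 19.5 19.9 20.1 20.4
 20.6 20.7 20.9 21.  21.1 21.2 21.2 19.5] th end 1010.1625946979542
2 [0.0307 0.0238] [-3.5  2.1 -0.3] [np.float64(15.9), np.float64(20.2), np.float64(21.2), np.float64(21.1)]
pred rpm [20.4 20.5 20.6 20.7 20.8 20.9 20.9 21.  21.  21.1 20.2 20.4 20.5 20.6
 20.7 20.8 20.9 20.9 21.  21.  21.1 20.2] th end 1012.1501798656789
```

```bash
python3 -m pendant '[{"jaw":-1,"tx":-0.8,"ty":2.8,"tz":0,"ax":0,"ay":0,"az":0},{"jaw":-1,"tx":-2.9,"ty":4.9,"tz":0,"ax":0,"ay":0,"az":0},{"jaw":-1,"tx":-5.7,"ty":5.9,"tz":0,"ax":0,"ay":0,"az":0},{"jaw":-1,"tx":-8.5,"ty":5.3,"tz":0,"ax":0,"ay":0,"az":0},{"jaw":-1,"tx":-10.9,"ty":3.5,"tz":0,"ax":0,"ay":0,"az":0},{"jaw":-1,"tx":-12.1,"ty":0.8,"tz":0,"ax":0,"ay":0,"az":0},{"jaw":-1,"tx":-11.9,"ty":-2.1,"tz":0,"ax":0,"ay":0,"az":0},{"jaw":-1,"tx":-10.3,"ty":-4.6,"tz":0,"ax":0,"ay":0,"az":0},{"jaw":-1,"tx":-7.8,"ty":-6.1,"tz":0,"ax":0,"ay":0,"az":0},{"jaw":-1,"tx":-4.8,"ty":-6.2,"tz":0,"ax":0,"ay":0,"az":0}]' 30; python3 ang.py scene; python3 gen.py 282 27,27,27,27,27,27,27,27,27,27;python3 gen.py 192 27,27,27,27,27,27,27,27,27,27
```

```text
clock: 11.0
position: [0.5725, -0.1172, 0.1117]
ee_rot: [-0.001, 0.054, 0.999, 0.001]
contact_force: [-1.8, 6.5, 6.8]
width: 0.0248
gripper_force: 32.4
scene t 11.00 wheel 61.5 deg (1.073 rad) r 107.2 n 86 spread 14.0
knob r 61.1 ang -73.17 0.1118
2.6 1.2 | 4.3 3.5 | 4.8 6.3 | 4.0 9.0 | 2.0 11.0 | -0.6 12.0 | -3.4 11.6 | -5.8 10.0 | -7.1 7.5 | -7.2 4.7 | 
end 192.0
1.2 -2.6 | 3.5 -4.3 | 6.3 -4.8 | 9.0 -4.0 | 11.0 -2.0 | 12.0 0.6 | 11.6 3.4 | 10.0 5.8 | 7.5 7.1 | 4.7 7.2 | 
end 102.0
```

```bash
python3 -m pendant '[{"jaw":-1,"tx":2.6,"ty":1.2,"tz":0,"ax":0,"ay":0,"az":0},{"jaw":-1,"tx":4.3,"ty":3.5,"tz":0,"ax":0,"ay":0,"az":0},{"jaw":-1,"tx":4.8,"ty":6.3,"tz":0,"ax":0,"ay":0,"az":0},{"jaw":-1,"tx":4.0,"ty":9.0,"tz":0,"ax":0,"ay":0,"az":0},{"jaw":-1,"tx":2.0,"ty":11.0,"tz":0,"ax":0,"ay":0,"az":0},{"jaw":-1,"tx":-0.6,"ty":12.0,"tz":0,"ax":0,"ay":0,"az":0},{"jaw":-1,"tx":-3.4,"ty":11.6,"tz":0,"ax":0,"ay":0,"az":0},{"jaw":-1,"tx":-5.8,"ty":10.0,"tz":0,"ax":0,"ay":0,"az":0},{"jaw":-1,"tx":-7.1,"ty":7.5,"tz":0,"ax":0,"ay":0,"az":0},{"jaw":-1,"tx":-7.2,"ty":4.7,"tz":0,"ax":0,"ay":0,"az":0}]' 30 &&  python3 -m pendant '[{"jaw":-1,"tx":1.2,"ty":-2.6,"tz":0,"ax":0,"ay":0,"az":0},{"jaw":-1,"tx":3.5,"ty":-4.3,"tz":0,"ax":0,"ay":0,"az":0},{"jaw":-1,"tx":6.3,"ty":-4.8,"tz":0,"ax":0,"ay":0,"az":0},{"jaw":-1,"tx":9.0,"ty":-4.0,"tz":0,"ax":0,"ay":0,"az":0},{"jaw":-1,"tx":11.0,"ty":-2.0,"tz":0,"ax":0,"ay":0,"az":0},{"jaw":-1,"tx":12.0,"ty":0.6,"tz":0,"ax":0,"ay":0,"az":0},{"jaw":-1,"tx":11.6,"ty":3.4,"tz":0,"ax":0,"ay":0,"az":0},{"jaw":-1,"tx":10.0,"ty":5.8,"tz":0,"ax":0,"ay":0,"az":0},{"jaw":-1,"tx":7.5,"ty":7.1,"tz":0,"ax":0,"ay":0,"az":0},{"jaw":-1,"tx":4.7,"ty":7.2,"tz":0,"ax":0,"ay":0,"az":0}]' 30; python3 ang.py scene
```

```text
clock: 12.3
position: [0.5003, -0.0696, 0.1119]
ee_rot: [0.001, 0.053, 0.999, 0.001]
contact_force: [7.2, 2.3, -1.0]
width: 0.0249
gripper_force: 31.8
clock: 13.55
position: [0.5475, 0.0007, 0.1118]
ee_rot: [0.001, 0.051, 0.999, -0.002]
contact_force: [2.9, -12.7, 0.8]
width: 0.0246
gripper_force: 32.1
scene t 13.55 wheel 13.9 deg (0.243 rad) r 107.7 n 84 spread 13.3
knob r 59.2 ang 106.11 0.1116
```

```bash
cat > now2.py <<'E'
import now; from now import *
now.PAUSE=1; d=[27]*10
calls=[[6,14,22]+[28]*7,c,c+c,c,c,d+d]; meas=[63.5,201,None,682.5,840.5,1153]
def ev(calls,meas,nxt):
    p=fit(calls,meas); s,_=segs(calls+nxt); n=len(segs(calls)[0]); o=sim(*p,s)
    for k in range(n,len(s)): print("%.0f/%.1f"%((np.degrees(o[k][0])-1153+13.9),o[k][1]*9.549),end="  ")
    print()
if __name__=="__main__":
    ev(calls,meas,[[18]*10,[14]*10,[0]*8])
    ev(calls,meas,[[20]*10,[14]*10,[0]*8])
E
python3 now2.py; python3 gen.py 102 18,18,18,18,18,18,18,18,18,18
```

```text
0 [0.0313 0.0221] [-2.7  1.6 -0.2] [np.float64(16.1), np.float64(20.4), np.float64(21.5), np.float64(21.3)]
pred rpm [19.9 20.2 20.4 20.6 20.8 20.9 21.  21.1 21.2 21.3 19.5 19.9 20.1 20.4
 20.6 20.7 20.9 21.  21.1 21.2 21.2 19.5] th end 1010.1625946979542
2 [0.0307 0.0238] [-3.5  2.1 -0.3] [np.float64(15.9), np.float64(20.2), np.float64(21.2), np.float64(21.1)]
pred rpm [20.4 20.5 20.6 20.7 20.8 20.9 20.9 21.  21.  21.1 20.2 20.4 20.5 20.6
 20.7 20.8 20.9 20.9 21.  21.  21.1 20.2] th end 1012.1501798656789
1 [0.0309 0.0232] [-3.1  1.8 -1.3  1.7 -0.6] [np.float64(16.0), np.float64(20.2), np.float64(21.3), np.float64(21.1), np.float64(21.1), np.float64(20.4)]
33/18.0  46/17.1  59/16.2  71/15.6  82/15.0  93/14.5  104/14.1  114/13.7  124/13.4  134/13.2  138/12.4  147/11.7  156/11.2  164/10.7  172/10.3  179/9.9  187/9.6  194/9.4  201/9.2  208/9.0  214/8.9  217/8.4  222/6.2  226/4.4  229/2.9  231/1.6  231/0.5  232/0.0  232/0.0  232/0.0  232/0.1  
1 [0.0309 0.0232] [-3.1  1.8 -1.3  1.7 -0.6] [np.float64(16.0), np.float64(20.2), np.float64(21.3), np.float64(21.1), np.float64(21.1), np.float64(20.4)]
33/18.3  47/17.6  60/17.0  72/16.5  84/16.1  96/15.7  108/15.4  119/15.2  131/14.9  142/14.8  146/13.9  156/13.0  166/12.2  175/11.5  183/11.0  191/10.5  199/10.2  206/9.8  214/9.5  221/9.3  227/9.1  230/8.6  236/6.4  240/4.6  243/3.1  244/1.7  245/0.6  245/0.0  245/0.0  245/0.0  245/0.1  
-1.8 -0.7 | -3.3 -1.9 | -4.3 -3.5 | -4.8 -5.3 | -4.7 -7.2 | -4.0 -9.0 | -2.8 -10.5 | -1.2 -11.5 | 0.6 -12.0 | 2.5 -11.9 | 
end 282.0
```

```bash
python3 -m pendant '[{"jaw":-1,"tx":-1.8,"ty":-0.7,"tz":0,"ax":0,"ay":0,"az":0},{"jaw":-1,"tx":-3.3,"ty":-1.9,"tz":0,"ax":0,"ay":0,"az":0},{"jaw":-1,"tx":-4.3,"ty":-3.5,"tz":0,"ax":0,"ay":0,"az":0},{"jaw":-1,"tx":-4.8,"ty":-5.3,"tz":0,"ax":0,"ay":0,"az":0},{"jaw":-1,"tx":-4.7,"ty":-7.2,"tz":0,"ax":0,"ay":0,"az":0},{"jaw":-1,"tx":-4.0,"ty":-9.0,"tz":0,"ax":0,"ay":0,"az":0},{"jaw":-1,"tx":-2.8,"ty":-10.5,"tz":0,"ax":0,"ay":0,"az":0},{"jaw":-1,"tx":-1.2,"ty":-11.5,"tz":0,"ax":0,"ay":0,"az":0},{"jaw":-1,"tx":0.6,"ty":-12.0,"tz":0,"ax":0,"ay":0,"az":0},{"jaw":-1,"tx":2.5,"ty":-11.9,"tz":0,"ax":0,"ay":0,"az":0}]' 30; python3 -m pendant '[{"jaw":-1,"tx":1.8,"ty":0.7,"tz":0,"ax":0,"ay":0,"az":0},{"jaw":-1,"tx":3.3,"ty":1.9,"tz":0,"ax":0,"ay":0,"az":0},{"jaw":-1,"tx":4.3,"ty":3.5,"tz":0,"ax":0,"ay":0,"az":0},{"jaw":-1,"tx":4.8,"ty":5.3,"tz":0,"ax":0,"ay":0,"az":0},{"jaw":-1,"tx":4.7,"ty":7.2,"tz":0,"ax":0,"ay":0,"az":0},{"jaw":-1,"tx":4.0,"ty":9.0,"tz":0,"ax":0,"ay":0,"az":0},{"jaw":-1,"tx":2.8,"ty":10.5,"tz":0,"ax":0,"ay":0,"az":0},{"jaw":-1,"tx":1.2,"ty":11.5,"tz":0,"ax":0,"ay":0,"az":0},{"jaw":-1,"tx":-0.6,"ty":12.0,"tz":0,"ax":0,"ay":0,"az":0},{"jaw":-1,"tx":-2.5,"ty":11.9,"tz":0,"ax":0,"ay":0,"az":0}]' 30; python3 ang.py scene
```

```text
clock: 14.85
position: [0.5729, -0.1171, 0.1116]
ee_rot: [-0.001, 0.054, 0.999, 0.002]
contact_force: [-2.1, 6.6, 9.4]
width: 0.025
gripper_force: 32.8
clock: 16.1
position: [0.5481, 0.0006, 0.1117]
ee_rot: [0.0, 0.053, 0.999, 0.0]
contact_force: [0.8, -3.4, 5.5]
width: 0.0249
gripper_force: 32.5
scene t 16.10 wheel 234.6 deg (4.095 rad) r 100.0 n 56 spread 13.6
knob r 59.0 ang 104.43 0.1116
```

```bash
cat > now3.py <<'E'
import now; from now2 import *
now.PAUSE=1
calls+=[[18]*20]; meas+=[1153-13.9+234.6]
for n in ([[14]*10,[10]*3+[0]*7],[[14]*10,[14]*2+[10,6,3,0,0,0,0]],[[15]*10,[14]*2+[10,6,3,0,0,0,0]]): ev(calls,meas,n)
E
python3 now3.py|tail -6;  python3 gen.py 102 14,14,14,14,14,14,14,14,14,14
```

```text
1 [0.0319 0.0228] [-4.   0.2 -1.4  2.4  1.5 -1.8] [np.float64(15.8), np.float64(20.2), np.float64(21.4), np.float64(21.2), np.float64(21.2), np.float64(20.5), np.float64(12.2)]
245/11.0  253/10.6  261/10.2  268/9.9  276/9.6  283/9.4  290/9.2  297/9.1  303/8.9  310/8.8  313/8.3  319/7.7  324/7.2  329/6.8  334/5.0  337/3.4  339/2.1  340/1.0  340/0.1  340/0.0  340/0.0  340/0.1  
1 [0.0319 0.0228] [-4.   0.2 -1.4  2.4  1.5 -1.8] [np.float64(15.8), np.float64(20.2), np.float64(21.4), np.float64(21.2), np.float64(21.2), np.float64(20.5), np.float64(12.2)]
245/11.0  253/10.6  261/10.2  268/9.9  276/9.6  283/9.4  290/9.2  297/9.1  303/8.9  310/8.8  313/8.3  319/8.3  325/8.3  331/7.7  336/6.6  341/5.2  344/3.7  346/2.3  348/1.2  348/0.2  348/0.3  
1 [0.0319 0.0228] [-4.   0.2 -1.4  2.4  1.5 -1.8] [np.float64(15.8), np.float64(20.2), np.float64(21.4), np.float64(21.2), np.float64(21.2), np.float64(20.5), np.float64(12.2)]
245/11.2  253/10.9  261/10.6  269/10.4  277/10.2  284/10.0  292/9.9  299/9.8  306/9.7  314/9.6  316/9.1  323/8.9  330/8.8  336/8.1  342/7.0  346/5.6  350/3.9  352/2.5  354/1.4  354/0.4  355/0.4  
-1.4 -0.5 | -2.6 -1.3 | -3.7 -2.4 | -4.4 -3.7 | -4.8 -5.1 | -4.8 -6.6 | -4.4 -8.0 | -3.8 -9.3 | -2.8 -10.5 | -1.6 -11.3 | 
end 242.0
```

```bash
python3 -m pendant '[{"jaw":-1,"tx":-1.4,"ty":-0.5,"tz":0,"ax":0,"ay":0,"az":0},{"jaw":-1,"tx":-2.6,"ty":-1.3,"tz":0,"ax":0,"ay":0,"az":0},{"jaw":-1,"tx":-3.7,"ty":-2.4,"tz":0,"ax":0,"ay":0,"az":0},{"jaw":-1,"tx":-4.4,"ty":-3.7,"tz":0,"ax":0,"ay":0,"az":0},{"jaw":-1,"tx":-4.8,"ty":-5.1,"tz":0,"ax":0,"ay":0,"az":0},{"jaw":-1,"tx":-4.8,"ty":-6.6,"tz":0,"ax":0,"ay":0,"az":0},{"jaw":-1,"tx":-4.4,"ty":-8.0,"tz":0,"ax":0,"ay":0,"az":0},{"jaw":-1,"tx":-3.8,"ty":-9.3,"tz":0,"ax":0,"ay":0,"az":0},{"jaw":-1,"tx":-2.8,"ty":-10.5,"tz":0,"ax":0,"ay":0,"az":0},{"jaw":-1,"tx":-1.6,"ty":-11.3,"tz":0,"ax":0,"ay":0,"az":0}]' 30;  python3 ang.py scene
python3 gen.py 242 14,14,10,6,3,0; python3 gen.py 242 14,14,14,10,6,3,0
```

```text
clock: 17.4
position: [0.5327, -0.1123, 0.1117]
ee_rot: [0.0, 0.054, 0.999, 0.001]
contact_force: [1.1, 4.3, 6.3]
width: 0.0246
gripper_force: 32.5
scene t 17.40 wheel 315.0 deg (5.498 rad) r 103.4 n 68 spread 13.2
knob r 61.2 ang -113.62 0.1118
1.4 -0.5 | 2.9 -0.7 | 3.9 -0.6 | 4.5 -0.5 | 4.8 -0.4 | 4.8 -0.4 | 
end 289.0
1.4 -0.5 | 2.9 -0.7 | 4.3 -0.5 | 5.3 -0.2 | 5.9 0.1 | 6.2 0.3 | 6.2 0.3 | 
end 303.0
```

```bash
python3 -m pendant '[{"jaw":-1,"tx":1.4,"ty":-0.5,"tz":0,"ax":0,"ay":0,"az":0},{"jaw":-1,"tx":2.9,"ty":-0.7,"tz":0,"ax":0,"ay":0,"az":0},{"jaw":-1,"tx":3.9,"ty":-0.6,"tz":0,"ax":0,"ay":0,"az":0},{"jaw":-1,"tx":4.5,"ty":-0.5,"tz":0,"ax":0,"ay":0,"az":0},{"jaw":-1,"tx":4.8,"ty":-0.4,"tz":0,"ax":0,"ay":0,"az":0},{"jaw":-1,"tx":4.8,"ty":-0.4,"tz":0,"ax":0,"ay":0,"az":0},{"jaw":-1,"tx":4.8,"ty":-0.4,"tz":0,"ax":0,"ay":0,"az":0},{"jaw":-1,"tx":4.8,"ty":-0.4,"tz":0,"ax":0,"ay":0,"az":0},{"jaw":-1,"tx":4.8,"ty":-0.4,"tz":0,"ax":0,"ay":0,"az":0},{"jaw":-1,"tx":4.8,"ty":-0.4,"tz":0,"ax":0,"ay":0,"az":0}]' 30;  python3 ang.py scene top scene
python3 - <<'E'
from rig import manip
from h import *
C=np.array([.5596,-.0573]); im=manip.get_image("top"); p=im["pixels"]; np.savez("top2.npz",**im)
a=np.radians(-25.5-5); u=w2px(im,[[*(C+.104*np.array([np.cos(a),np.sin(a)])),.076]])[0]; print(u)
x,y=int(u[0]),int(u[1]); cv2.imwrite("pics/t2.png",cv2.resize(p[y-45:y+55,x-60:x+60],None,fx=5,fy=5,interpolation=cv2.INTER_CUBIC)); print(x-60,y-45)
E
```

```text
clock: 18.7
position: [0.5794, -0.1152, 0.1117]
ee_rot: [-0.001, 0.053, 0.999, 0.002]
contact_force: [-0.6, 4.5, 8.1]
width: 0.0246
gripper_force: 32.7
scene t 18.70 wheel 347.7 deg (6.068 rad) r 106.6 n 79 spread 13.8
top t 18.75 few 0
scene t 18.80 wheel 347.7 deg (6.068 rad) r 106.3 n 80 spread 13.8
knob r 61.2 ang -71.12 0.1117
[283.09630512 168.9789847 ]
223 123
```

View pics/t2.png

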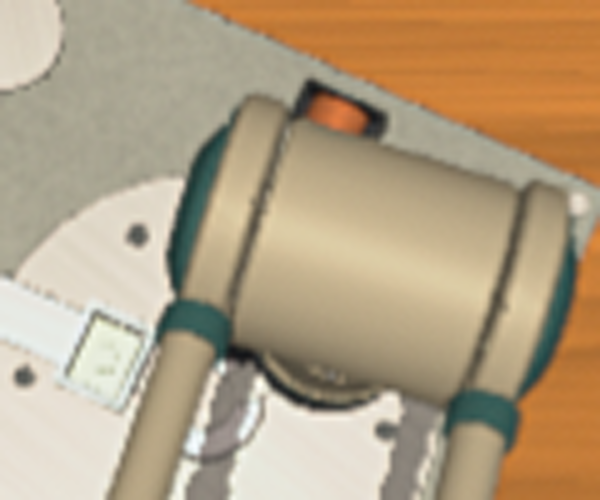

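```bash
cat > fine.py <<'E'
from ang import *
def world(im):
    d=np.array(im["depth"]); v,u=np.nonzero(d>0)
    K=np.array([[im["fx"],0,im["cx"]],[0,im["fy"],im["cy"]],[0,0,1.]])
    q=cv2.undistortPoints(np.c_[u,v].astype(float).reshape(-1,1,2),K,np.array(im["D"],float)).reshape(-1,2)
    z=d[v,u]; P=np.c_[q*z[:,None],z]; T=np.array(im["pose"]); return P@T[:3,:3].T+T[:3,3]
def fine(im,C=C,lo=.0705):
    P=pts(im,lo,.083); m=P[:,:2]; m=m[np.hypot(*(m-np.median(m,0)).T)<.03]
    (c,s,a)=cv2.minAreaRect(m.astype(np.float32)); c2=m.mean(0)
    f=lambda x:np.round((np.degrees(np.arctan2(*(x-C)[::-1]))-PX)%360,2)
    return "mean",f(c2),"rect",f(np.array(c)),np.round(s,4),"r",np.round(np.hypot(*(c2-C)),4),len(m)
if __name__=="__main__":
    for f in ("top0.npz","scene0.npz"):
        im=dict(np.load(f)); P=world(im); r=np.hypot(*(P[:,:2]-C).T)
        D=P[(np.abs(P[:,2]-.056)<.003)&(r<.14)]; h=cv2.convexHull(D[:,:2].astype(np.float32)).reshape(-1,2)
        print(f,fine(im),"disc",fitcircle(h),"z",np.median(D[:,2]), "magtop", np.median(pts(im,.0705,.083)[:,2]))
        B=P[(np.abs(P[:,2]-.018)<.004)&(r<.3)][:,:2].astype(np.float32); print(" board",cv2.minAreaRect(B))
    im=manip.get_image("scene"); np.savez("s3.npz",**im); print(fine(im))
    cv2.imwrite("pics/s3.png",cv2.resize(im["pixels"][150:250,190:310],None,fx=5,fy=5,interpolation=cv2.INTER_CUBIC))
E
python3 fine.py
```

```text
top0.npz ('mean', np.float64(300.33), 'rect', np.float64(300.07), array([0.0294, 0.0318]), 'r', np.float64(0.1037), 139) disc (array([ 0.55885844, -0.05743861]), np.float64(0.12414613478414492), 45) z 0.05645054427339591 magtop 0.07657958386602726
 board ((0.6434283256530762, -0.04781991243362427), (0.4013770818710327, 0.4350067973136902), 64.41472625732422)
scene0.npz ('mean', np.float64(301.97), 'rect', np.float64(301.05), array([0.0301, 0.0299]), 'r', np.float64(0.1036), 55) disc (array([ 0.5610988 , -0.05742637]), np.float64(0.12430118994658879), 17) z 0.055167866756628214 magtop 0.07479176658664344
 board ((0.6070665121078491, -0.03076651692390442), (0.4019168019294739, 0.35321879386901855), 64.01388549804688)
('mean', np.float64(346.79), 'rect', np.float64(346.34), array([0.0301, 0.0359]), 'r', np.float64(0.1058), 67)
```

View pics/s3.png

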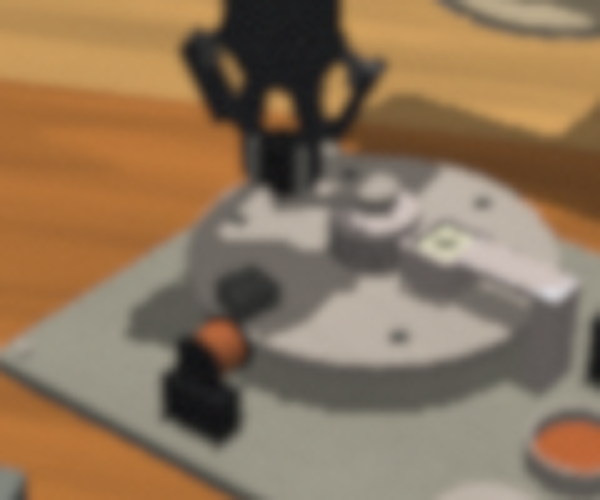

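```bash
python3 - <<'E'
from now3 import *
for Tf in(.018,.0228,.028):
  for s in ([14,14,14],[14]*4,[14]*5,[14]*6,[18]*4,[22]*4,[22]*3): 
    o=sim(.0319,Tf,[(.125,x*D) for x in s+[0]*10]); print(Tf,s,round(np.degrees(o[-1][0]),1))
E
python3 gen.py 289 14,14,14,14,14; python3 gen.py 289 18,18,18,18
```

```text
0 [0.0313 0.0221] [-2.7  1.6 -0.2] [np.float64(16.1), np.float64(20.4), np.float64(21.5), np.float64(21.3)]
pred rpm [19.9 20.2 20.4 20.6 20.8 20.9 21.  21.1 21.2 21.3 19.5 19.9 20.1 20.4
 20.6 20.7 20.9 21.  21.1 21.2 21.2 19.5] th end 1010.1625946979542
2 [0.0307 0.0238] [-3.5  2.1 -0.3] [np.float64(15.9), np.float64(20.2), np.float64(21.2), np.float64(21.1)]
pred rpm [20.4 20.5 20.6 20.7 20.8 20.9 20.9 21.  21.  21.1 20.2 20.4 20.5 20.6
 20.7 20.8 20.9 20.9 21.  21.  21.1 20.2] th end 1012.1501798656789
1 [0.0319 0.0228] [-4.   0.2 -1.4  2.4  1.5 -1.8] [np.float64(15.8), np.float64(20.2), np.float64(21.4), np.float64(21.2), np.float64(21.2), np.float64(20.5), np.float64(12.2)]
245/11.0  253/10.6  261/10.2  268/9.9  276/9.6  283/9.4  290/9.2  297/9.1  303/8.9  310/8.8  313/8.3  319/7.7  324/7.2  329/6.8  334/5.0  337/3.4  339/2.1  340/1.0  340/0.1  340/0.0  340/0.0  340/0.1  
1 [0.0319 0.0228] [-4.   0.2 -1.4  2.4  1.5 -1.8] [np.float64(15.8), np.float64(20.2), np.float64(21.4), np.float64(21.2), np.float64(21.2), np.float64(20.5), np.float64(12.2)]
245/11.0  253/10.6  261/10.2  26
[... 546 characters left out ...]
4, 14] 9.0
0.018 [14, 14, 14, 14] 14.0
0.018 [14, 14, 14, 14, 14] 19.4
0.018 [14, 14, 14, 14, 14, 14] 25.2
0.018 [18, 18, 18, 18] 21.8
0.018 [22, 22, 22, 22] 30.2
0.018 [22, 22, 22] 20.1
0.0228 [14, 14, 14] 7.1
0.0228 [14, 14, 14, 14] 11.1
0.0228 [14, 14, 14, 14, 14] 15.7
0.0228 [14, 14, 14, 14, 14, 14] 20.5
0.0228 [18, 18, 18, 18] 18.2
0.0228 [22, 22, 22, 22] 26.0
0.0228 [22, 22, 22] 17.0
0.028 [14, 14, 14] 5.4
0.028 [14, 14, 14, 14] 8.6
0.028 [14, 14, 14, 14, 14] 12.3
0.028 [14, 14, 14, 14, 14, 14] 16.2
0.028 [18, 18, 18, 18] 15.0
0.028 [22, 22, 22, 22] 22.2
0.028 [22, 22, 22] 14.3
1.3 0.6 | 2.5 1.6 | 3.3 2.8 | 3.9 4.2 | 4.1 5.6 | 
end 359.0
1.7 0.9 | 3.0 2.3 | 3.8 4.0 | 4.1 5.9 | 
end 1.0
```

```bash
python3 -m pendant '[{"jaw":-1,"tx":1.3,"ty":0.6,"tz":0,"ax":0,"ay":0,"az":0},{"jaw":-1,"tx":2.5,"ty":1.6,"tz":0,"ax":0,"ay":0,"az":0},{"jaw":-1,"tx":3.3,"ty":2.8,"tz":0,"ax":0,"ay":0,"az":0},{"jaw":-1,"tx":3.9,"ty":4.2,"tz":0,"ax":0,"ay":0,"az":0},{"jaw":-1,"tx":3.9,"ty":4.2,"tz":0,"ax":0,"ay":0,"az":0},{"jaw":-1,"tx":3.9,"ty":4.2,"tz":0,"ax":0,"ay":0,"az":0},{"jaw":-1,"tx":3.9,"ty":4.2,"tz":0,"ax":0,"ay":0,"az":0},{"jaw":-1,"tx":3.9,"ty":4.2,"tz":0,"ax":0,"ay":0,"az":0},{"jaw":-1,"tx":3.9,"ty":4.2,"tz":0,"ax":0,"ay":0,"az":0}]' 30; python3 - <<'E'
from fine import *
for f in ("scene","scene"):
    print(fine(manip.get_image(f)), fine(manip.get_image(f),np.array([.561,-.0574])))
print(manip.get_state()["clock"])
E
python3 gen.py 345 14,14,14,14; python3 gen.py 345 8,8,8,8
```

```text
clock: 20.08
position: [0.6176, -0.0741, 0.1117]
ee_rot: [-0.002, 0.053, 0.999, 0.001]
contact_force: [-2.3, 1.7, 8.1]
width: 0.0249
gripper_force: 32.7
('mean', np.float64(356.5), 'rect', np.float64(355.66), array([0.0302, 0.0339]), 'r', np.float64(0.1057), 66) ('mean', np.float64(356.62), 'rect', np.float64(356.44), array([0.0325, 0.0315]), 'r', np.float64(0.1043), 67)
('mean', np.float64(357.02), 'rect', np.float64(355.92), array([0.0314, 0.0304]), 'r', np.float64(0.1055), 67) ('mean', np.float64(356.61), 'rect', np.float64(355.84), array([0.032 , 0.0346]), 'r', np.float64(0.1042), 65)
20.275
0.2 1.5 | 0.1 2.9 | -0.5 4.3 | -1.3 5.6 | 
end 41.0
0.2 0.8 | 0.2 1.7 | 0.1 2.5 | -0.1 3.4 | 
end 17.0
```

```bash
python3 gen.py 345 3,3,3,3,3,3,3,3,3,3;python3 gen.py 15 3,3,3,3,3,3,3,3,3,3;python3 gen.py 45 3,3,3,3,3,3,3,3,3,3
```

```text
0.1 0.3 | 0.1 0.6 | 0.2 0.9 | 0.2 1.3 | 0.2 1.6 | 0.2 1.9 | 0.2 2.2 | 0.1 2.5 | 0.1 2.8 | 0.0 3.1 | 
end 15.0
-0.1 0.3 | -0.2 0.6 | -0.3 0.9 | -0.5 1.2 | -0.6 1.5 | -0.8 1.7 | -1.0 2.0 | -1.1 2.3 | -1.4 2.5 | -1.6 2.7 | 
end 45.0
-0.2 0.2 | -0.5 0.4 | -0.7 0.6 | -1.0 0.8 | -1.3 1.0 | -1.5 1.1 | -1.8 1.3 | -2.1 1.4 | -2.4 1.5 | -2.7 1.6 | 
end 75.0
```

```bash
python3 -m pendant '[{"jaw":-1,"tx":0.1,"ty":0.3,"tz":0,"ax":0,"ay":0,"az":0},{"jaw":-1,"tx":0.1,"ty":0.6,"tz":0,"ax":0,"ay":0,"az":0},{"jaw":-1,"tx":0.2,"ty":0.9,"tz":0,"ax":0,"ay":0,"az":0},{"jaw":-1,"tx":0.2,"ty":1.3,"tz":0,"ax":0,"ay":0,"az":0},{"jaw":-1,"tx":0.2,"ty":1.6,"tz":0,"ax":0,"ay":0,"az":0},{"jaw":-1,"tx":0.2,"ty":1.9,"tz":0,"ax":0,"ay":0,"az":0},{"jaw":-1,"tx":0.2,"ty":2.2,"tz":0,"ax":0,"ay":0,"az":0},{"jaw":-1,"tx":0.1,"ty":2.5,"tz":0,"ax":0,"ay":0,"az":0},{"jaw":-1,"tx":0.1,"ty":2.8,"tz":0,"ax":0,"ay":0,"az":0},{"jaw":-1,"tx":0,"ty":3.1,"tz":0,"ax":0,"ay":0,"az":0}]' 30 >/dev/null;  python3 -m pendant '[{"jaw":-1,"tx":-0.1,"ty":0.3,"tz":0,"ax":0,"ay":0,"az":0},{"jaw":-1,"tx":-0.2,"ty":0.6,"tz":0,"ax":0,"ay":0,"az":0},{"jaw":-1,"tx":-0.3,"ty":0.9,"tz":0,"ax":0,"ay":0,"az":0},{"jaw":-1,"tx":-0.5,"ty":1.2,"tz":0,"ax":0,"ay":0,"az":0},{"jaw":-1,"tx":-0.6,"ty":1.5,"tz":0,"ax":0,"ay":0,"az":0},{"jaw":-1,"tx":-0.8,"ty":1.7,"tz":0,"ax":0,"ay":0,"az":0},{"jaw":-1,"tx":-1.0,"ty":2.0,"tz":0,"ax":0,"ay":0,"az":0},{"jaw":-1,"tx":-1.1,"ty":2.3,"tz":0,"ax":0,"ay":0,"az":0},{"jaw":-1,"tx":-1.4,"ty":2.5,"tz":0,"ax":0,"ay":0,"az":0},{"jaw":-1,"tx":-1.6,"ty":2.7,"tz":0,"ax":0,"ay":0,"az":0}]' 30; python3 - <<'E'
from fine import *
print(fine(manip.get_image("scene")))
im=manip.get_image("top"); np.savez("top4.npz",**im)
print(fine(im),fine(im,np.array([.5589,-.0574])))
print(manip.get_state()["clock"])
E
```

```text
clock: 22.78
position: [0.6029, -0.0169, 0.1117]
ee_rot: [-0.0, 0.053, 0.999, 0.0]
contact_force: [-0.1, -0.2, 7.4]
width: 0.0247
gripper_force: 32.6
('mean', np.float64(356.81), 'rect', np.float64(356.17), array([0.0293, 0.0342]), 'r', np.float64(0.1059), 69)
('mean', np.float64(356.0), 'rect', np.float64(356.08), array([0.0297, 0.0323]), 'r', np.float64(0.103), 139) ('mean', np.float64(356.24), 'rect', np.float64(356.32), array([0.0297, 0.0323]), 'r', np.float64(0.1036), 139)
22.875
```

```bash
python3 - <<'E'
from fit import *
D=np.pi/180/.125
for s in ([14,14],[15,15],[16,16],[14,14,6]): print(s,[round(np.degrees(sim(.0319,Tf,[(.125,x*D) for x in s+[0]*10])[-1][0]),1) for Tf in(.0228,.025)])
E
python3 gen.py 45 15,15;python3 gen.py 45 16,16
```

```text
[14, 14] [np.float64(3.6), np.float64(3.2)]
[15, 15] [np.float64(4.2), np.float64(3.7)]
[16, 16] [np.float64(4.8), np.float64(4.3)]
[14, 14, 6] [np.float64(4.9), np.float64(4.3)]
-1.3 1.0 | -2.7 1.6 | 
end 75.0
-1.4 1.0 | -2.9 1.6 | 
end 77.0
```

```bash
python3 -m pendant '[{"jaw":-1,"tx":-1.3,"ty":1.0,"tz":0,"ax":0,"ay":0,"az":0},{"jaw":-1,"tx":-2.7,"ty":1.6,"tz":0,"ax":0,"ay":0,"az":0},{"jaw":-1,"tx":-2.7,"ty":1.6,"tz":0,"ax":0,"ay":0,"az":0},{"jaw":-1,"tx":-2.7,"ty":1.6,"tz":0,"ax":0,"ay":0,"az":0},{"jaw":-1,"tx":-2.7,"ty":1.6,"tz":0,"ax":0,"ay":0,"az":0},{"jaw":-1,"tx":-2.7,"ty":1.6,"tz":0,"ax":0,"ay":0,"az":0}]' 30; python3 - <<'E'
from fine import *
print(fine(manip.get_image("scene")))
for k in range(2):
    im=manip.get_image("top"); print(fine(im),fine(im,np.array([.5589,-.0574])))
s=manip.get_state();print(s["clock"],s["position"])
E
```

```text
clock: 23.62
position: [0.5762, -0.0007, 0.1117]
ee_rot: [-0.0, 0.053, 0.999, 0.0]
contact_force: [0.5, -0.8, 6.4]
width: 0.0248
gripper_force: 32.6
('mean', np.float64(1.18), 'rect', np.float64(0.61), array([0.0308, 0.0323]), 'r', np.float64(0.1057), 68)
('mean', np.float64(359.97), 'rect', np.float64(0.08), array([0.0299, 0.0323]), 'r', np.float64(0.1029), 139) ('mean', np.float64(0.19), 'rect', np.float64(0.29), array([0.0299, 0.0323]), 'r', np.float64(0.1035), 139)
('mean', np.float64(0.04), 'rect', np.float64(0.05), array([0.0296, 0.0324]), 'r', np.float64(0.1029), 139) ('mean', np.float64(0.25), 'rect', np.float64(0.27), array([0.0296, 0.0324]), 'r', np.float64(0.1035), 139)
23.775 [ 0.57626924 -0.00075304  0.11172147]
```

```bash
python3 -m pendant '[{"jaw":-0.2,"tx":0,"ty":0,"tz":0,"ax":0,"ay":0,"az":0},{"jaw":0.2,"tx":0,"ty":0,"tz":0,"ax":0,"ay":0,"az":0},{"jaw":0.6,"tx":0,"ty":0,"tz":0,"ax":0,"ay":0,"az":0},{"jaw":1,"tx":0,"ty":0,"tz":0,"ax":0,"ay":0,"az":0},{"jaw":1,"tx":0,"ty":0,"tz":0,"ax":0,"ay":0,"az":0},{"jaw":1,"tx":0,"ty":0,"tz":0,"ax":0,"ay":0,"az":0},{"jaw":1,"tx":0,"ty":0,"tz":0,"ax":0,"ay":0,"az":0},{"jaw":1,"tx":0,"ty":0,"tz":0,"ax":0,"ay":0,"az":0}]' 30; python3 -m pendant '[{"jaw":1,"tx":0,"ty":0,"tz":2,"ax":0,"ay":0,"az":0},{"jaw":1,"tx":0,"ty":0,"tz":5,"ax":0,"ay":0,"az":0},{"jaw":1,"tx":0,"ty":0,"tz":8,"ax":0,"ay":0,"az":0},{"jaw":1,"tx":0,"ty":0,"tz":11,"ax":0,"ay":0,"az":0},{"jaw":1,"tx":-4,"ty":5,"tz":12,"ax":0,"ay":0,"az":0},{"jaw":1,"tx":-8,"ty":9,"tz":12,"ax":0,"ay":0,"az":0},{"jaw":1,"tx":-12,"ty":13,"tz":12,"ax":0,"ay":0,"az":0},{"jaw":1,"tx":-12,"ty":13,"tz":12,"ax":0,"ay":0,"az":0},{"jaw":1,"tx":-12,"ty":13,"tz":12,"ax":0,"ay":0,"az":0},{"jaw":1,"tx":-12,"ty":13,"tz":12,"ax":0,"ay":0,"az":0}]' 30; python3 - <<'E'
from fine import *
print(fine(manip.get_image("scene")))
im=manip.get_image("top"); print(fine(im)); p=im["pixels"]
cv2.imwrite("pics/t5.png",cv2.resize(p[95:285,155:355],None,fx=3,fy=3,interpolation=cv2.INTER_CUBIC))
E
```

```text
clock: 24.78
position: [0.5763, 0.0001, 0.1114]
ee_rot: [0.0, 0.053, 0.999, 0.0]
contact_force: [0.6, -0.3, -0.1]
width: 0.0855
gripper_force: 0.0
clock: 26.02
position: [0.4574, 0.1293, 0.2313]
ee_rot: [0.0, 0.053, 0.999, -0.0]
contact_force: [-0.7, 0.5, -0.1]
width: 0.0852
gripper_force: 0.0
('mean', np.float64(0.94), 'rect', np.float64(0.61), array([0.0316, 0.0351]), 'r', np.float64(0.106), 70)
('mean', np.float64(0.04), 'rect', np.float64(0.07), array([0.0298, 0.0327]), 'r', np.float64(0.103), 139)
```

View pics/t5.png

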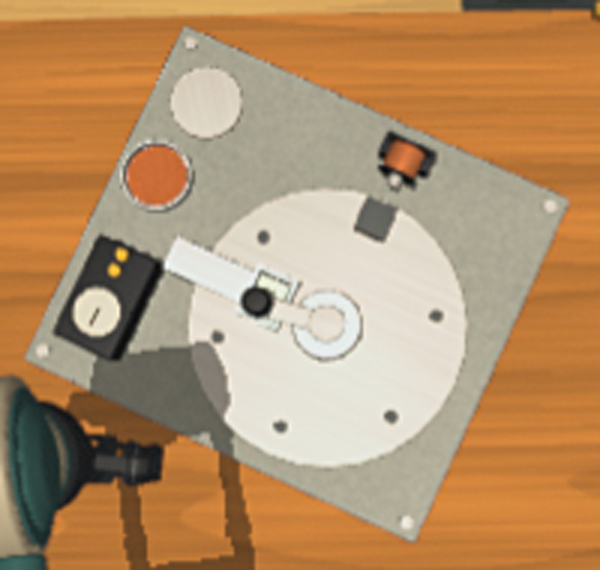

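The magnet block at crop (376,219) sits squarely before the coil's pole piece at (396,180). The knob at (257,301) is free and the gripper is clear.

```bash
python3 -c "
from rig import manip
print(manip.sign_off())"
```

```text
the job is handed in; nothing more can be done
None
```

The job is handed in: the wheel averaged about 20.5 turns a minute from about 5.9 to 13.6 s (camera readings plus a fitted model). It was then braked to rest with the magnet block within about 1° of facing the coil, the knob was released, and the arm was clear by 26 s; no verdict was shown.

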